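# Put the rinsed beaker to dry on its peg

### The arm

A 6-joint arm with a two-finger parallel gripper is mounted at the origin on the work surface. World frame = base frame: x ahead of the robot, y to its left, z up, the work surface at z = 0. Lengths are in m, angles in rad, forces in N, time in s.
With the tool pointing down it reaches from about 0.325 to 0.9 m from the base axis. Payload 6.1 kg.
Tool frame: the origin (TCP) lies midway between the tips of the shut fingers; the grasp point (between the pads) lies 19 mm behind it; z points along the fingers, y is the line along which they close (so a half turn about z gives the same grasp; the last joint's range is limited). The gripper opens to 85 mm and grips with 20 to 120 N. Pads are 22 mm wide; open, the fingers measure 114 mm over their backs; the gripper's body (76 mm by 85 mm) begins 54 mm behind the grasp point. The pads swing forward as they close: fully open they stand 13 mm farther back than shut.
Start: joints at [1.211, 0.22, 1.526, -0, 1.395, -0.126], TCP at [0.145, 0.608, 0.231] pointing down, gripper open.
Joint ranges: [-2.98, 2.98], [-0.91, 2.08], [0.09, 2.57], [-1.24, 4.39], [0.2, 2.65], [-2.68, 2.68]. Speed limits (rad/s): [2.57, 2.57, 3.01, 3.14, 3.14, 3.14].

### API

Orientations are given as [roll, pitch, yaw] about the fixed x, y, z axes, in that order (R = Rz(yaw) Ry(pitch) Rx(roll)).
In Python, from plant import movep, move_l, set_joints, gripper_to, hold, inverse_kinematics, observe, get_image, get_calibration, Unreachable, job_done gives the robot as it stands. Calls block until the motion is done:
- movep(position, orientation): joint-space move of the TCP to a pose.
- move_l(position, feed=0.15, rotation=None, max_force=None): straight line of the TCP; rotation=None keeps the orientation; feed is the mean speed in m/s. With max_force (N) it stops when the force on the tool has changed by that much, and returns True; else False.
- set_joints(angles): joint-space move.
- gripper_to(opening, f_grip=None): finger opening in m; f_grip is the grip in N (None keeps the last); returns when the fingers have stopped.
- hold(seconds).
- inverse_kinematics(position, orientation): joint angles nearest the present ones, or None.
- observe(): the state.
- get_image(name): name is "side" or "top" or "wrist"; returns (picture, depth): 420x560x3 uint8, red, green, blue; 420x560 float32, m along the optical axis (not along the pixel's ray), 0 where there is no reading.
- get_calibration(name): a dict with "intrinsics" (3x3 intrinsics, pixels), "world_from_camera" (4x4, takes a point from camera to world coordinates). Camera axes: x right, y down, z forward; pixel columns grow to the right and rows downward; lengths in m; the calibration is good to about 2 mm. A picture is of the moment at which its call begins: read the wrist's pose just before it. get_calibration takes no time and is no camera call; for the wrist camera it gives the pose at the moment of the call.
A pose or a line that the arm cannot do raises Unreachable and nothing moves.
- job_done(): hands the job in; it is judged then, once.
The state is a dict: "time_s": time; "q": joint angles; "joint_velocities": joint speeds; "joint_torque": joint torques, N m; "eef_pos": TCP position; "tcp_rot": TCP orientation; "ft_force": force on the tool from outside, world axes, zero at the start; "torque": the same for the moment, N m; "opening": finger opening in m; "grasp_force": force on a finger pad.
Only numpy, scipy, OpenCV 4.12 (cv2) and the standard library are available. Lean on these libraries where they do the work, as an engineer would, in place of code of your own. Each camera call takes 0.05 s, during which the arm holds its last target. There are 200 camera calls.

### The job

The rinsed tall beaker has to be hung up to drain. First push the drying stand's drip tray fully home under the stand, then take the tall beaker out of its sloped cradle and stand it upside down over the tall peg, lowering it gently (not dropping it) until its rim sits flat on the stand's plate, and let go. Leave the small beaker on the short peg, the white bottle and the tip box where they are.

Things in the scene. Friction and masses are not known exactly. Their poses are not given: they have to be found in the camera images.
- beaker: The tall beaker: white plastic tube, one end closed, 140 mm long, 54 mm outer and 48 mm inner diameter, inner depth 136 mm, about 0.11 kg, round (turn about its axis is free). Origin at the centre of the closed end's outer face; z runs along its axis to the mouth. Starts lying in the cradle, mouth 20 degrees below level; ends with z straight down.
- beaker_mouth (a point): Centre of the tall beaker's open mouth, in the plane of its rim, 140 mm along z from the beaker's origin.
- cradle: Fixed grey sloped draining cradle, base 95 x 165 x 10 mm. Origin: centre of its underside; y points to the mouth side of the beaker. Two V saddles, 12 mm thick, 50 mm either side of the beaker's middle, hold it from below, no wider than 29 mm from its axis; a stop under the mouth. The beaker's middle lies 85 mm over the origin, free on both sides.
- stand: Fixed steel drying stand: plate 130 (x) x 230 (y) x 10 mm on two runners, upper face 46 mm above the table. Origin: centre of its underside, on the table; x points from the tray's front to the closed back: pushing the tray along +x closes it. Two pegs stand on the plate at x = +15 mm, y = +60 and -60 mm; which is where varies.
- tray (a joint): Slide of the drip tray under the stand, m: 0 fully home, grows as the tray is pulled out to the stand's -x side (up to 0.08); it has about 2 N of friction and stays where it is left.
- tray_front (a point): Middle of the outer face of the tray's grey front panel (190 mm wide, from 3 to 32 mm above the table, 17.5 mm up at this point). When home this face stands 5 mm in front of the plate's edge.
- tall_peg: The tall white peg, fixed upright on the stand's plate, free: 90 mm high, 24 mm in diameter, tapering over its top 10 mm, with a foot collar 39 mm in diameter and 8 mm high that tapers into the peg at 18 mm. Origin at the centre of its foot, at the level of the plate's upper face; z up.
- tall_peg_tip (a point): Top of the tall peg, on its axis, 90 mm above the plate's upper face.
- short_peg: The short white peg, fixed upright on the plate 120 mm from the tall one: 45 mm high, hidden under the small beaker. Origin at the centre of its foot, at the level of the plate's upper face.
- small_beaker: Small white beaker, 48 mm in diameter, 70 mm high, already upside down over the short peg, loose. Origin at the centre of its closed end, which is on top. To be left alone.
- bottle: White plastic reagent bottle, 68 mm in diameter, 160 mm high, upright and loose on the bench. Origin at the centre of its underside. To be left alone.
- tip_box: Pipette tip box, grey with a clear lid, 110 x 65 x 62 mm, loose on the bench. Origin at the centre of its underside. To be left alone.
Things that resemble listed ones, but are neither listed nor needed, are in the scene too. What is shaped like the beaker but red or turquoise is not meant.

How it is judged:
By the outcome, as a careful person would: the job done as asked, in the order asked, and still so for the second after the job is handed in, with the robot touching nothing.
It also fails if it takes over 58 s, if anything falls off the work surface, if the arm or the gripper's body presses on something with over 40 N, if the wrist force passes 120 N, or if a joint passes its speed limit or range.

## Working session

There is one attempt and no reset: what is moved stays moved. The work goes in short steps, each a Python script; the robot and the scene stay as the last script left them, time stands still between calls to the robot, and variables do not carry over. Pictures are saved under pics/ and viewed, at most 10 in all, crops included, and the job is handed in when it is done.

```bash
ls; mkdir -p pics; python3 - <<'E'
from plant import *
import cv2,numpy as np
for n in("top","side"):
    im,d=get_image(n); cv2.imwrite(f"pics/{n}0.png",im[...,::-1]); np.savez(f"{n}0.npz",im=im,d=d)
    c=get_calibration(n); print(n,np.round(c["intrinsics"],1).tolist(),np.round(c["world_from_camera"],3).tolist(),(d>0).mean())
E
```

```text
pics
top [[501.6, 0.0, 282.1], [0.0, 501.6, 205.5], [0.0, 0.0, 1.0]] [[0.013, -0.982, 0.19, 0.374], [-1.0, -0.014, -0.006, -0.085], [0.008, -0.19, -0.982, 1.263], [0.0, 0.0, 0.0, 1.0]] 0.9959353741496598
side [[384.6, 0.0, 279.8], [0.0, 384.6, 216.3], [0.0, 0.0, 1.0]] [[-0.924, -0.262, 0.28, 0.292], [-0.383, 0.595, -0.707, 0.616], [0.019, -0.76, -0.65, 0.768], [0.0, 0.0, 0.0, 1.0]] 0.9961904761904762
```

View pics/top0.png

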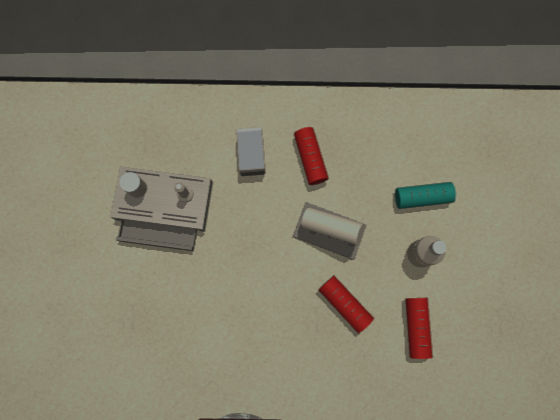

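View pics/side0.png

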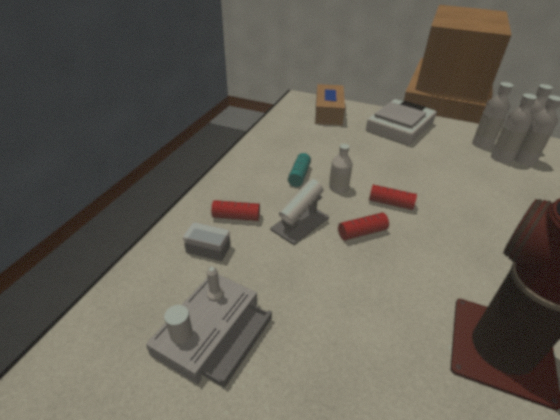

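Top view: the white tube in the grey cradle is at (330,230). Look-alikes are red tubes at (311,155), (346,304) and (419,328), a turquoise one at (425,195), the small beaker at (130,184) and the bottle at (430,250). I choose the white tube in the cradle. The stand is at (163,200) with the tall peg tip at (180,187), and the tray is pulled out toward the bottom (-x) at (157,235).

```bash
cat > h.py <<'E'
import numpy as np,cv2
from plant import *
def cloud(d,c):
    K=c["intrinsics"];T=np.array(c["world_from_camera"]);v,u=np.mgrid[:420,:560]
    P=np.stack([(u-K[0][2])/K[0][0]*d,(v-K[1][2])/K[1][1]*d,d],-1)
    P=P@T[:3,:3].T+T[:3,3];P[d==0]=np.nan;return P
E
python3 - <<'E'
from h import *
tiles=[]
for n,bx in(("top",[(290,195,370,265),(105,160,225,260)]),("side",[(265,170,335,245),(140,250,280,385)])):
    z=np.load(n+"0.npz");P=cloud(z["d"],get_calibration(n));np.save(n+"P.npy",P)
    for x0,y0,x1,y1 in bx:
        tiles.append(cv2.resize(z["im"][y0:y1,x0:x1,::-1],(400,300),interpolation=cv2.INTER_CUBIC))
    pts={"top":[(200,320),(305,215),(330,230),(355,240),(181,184),(130,182),(163,200),(210,178),(120,170),(113,219),(206,228),(157,240),(438,247),(250,150)],"side":[(290,215),(302,203),(314,190),(212,272),(178,316),(205,315),(240,350)]}[n]
    for u,v in pts: print(n,u,v,np.round(P[v,u],3))
cv2.imwrite("pics/crop.png",np.vstack([np.hstack(tiles[:2]),np.hstack(tiles[2:])]))
E
```

```text
top 200 320 [0.329 0.105 0.   ]
top 305 215 [ 0.58  -0.147  0.085]
top 330 230 [ 0.541 -0.204  0.106]
top 355 240 [ 0.516 -0.259  0.127]
top 181 184 [0.64  0.142 0.134]
top 130 182 [0.647 0.266 0.114]
top 163 200 [0.62  0.203 0.043]
top 210 178 [0.678 0.089 0.043]
top 120 170 [0.694 0.314 0.045]
top 113 219 [ 0.578  0.338 -0.003]
top 206 228 [ 0.558  0.1   -0.002]
top 157 240 [0.525 0.221 0.003]
top 438 247 [ 0.499 -0.438  0.159]
top 250 150 [ 0.746 -0.011  0.063]
side 290 215 [ 0.564 -0.146  0.084]
side 302 203 [ 0.546 -0.19   0.099]
side 314 190 [ 0.528 -0.238  0.117]
side 212 272 [0.629 0.155 0.133]
side 178 316 [0.642 0.27  0.115]
side 205 315 [0.626 0.207 0.046]
side 240 350 [0.521 0.246 0.032]
```

View pics/crop.png

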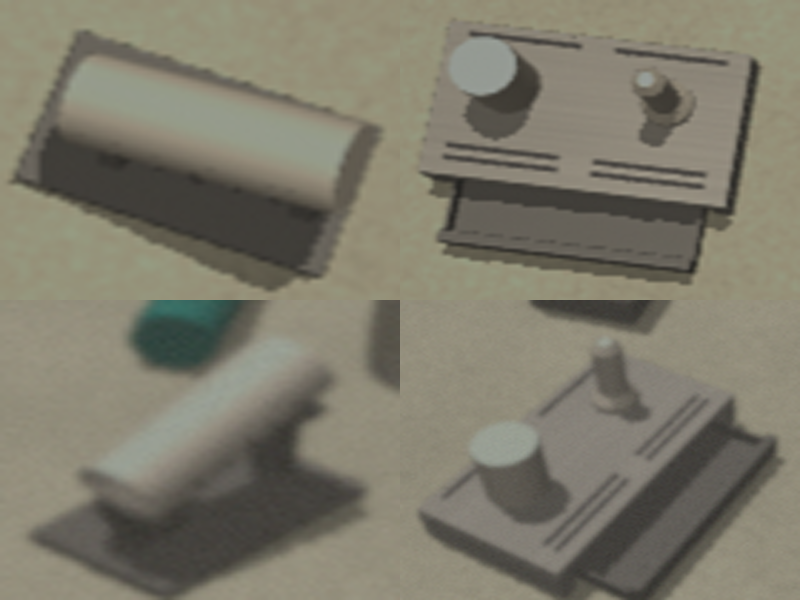

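The crop confirms it: a white, closed tube in the cradle with its lower (mouth) end toward +y. Next I fit the beaker axis, the peg and the stand.

```bash
python3 - <<'E'
from h import *
from scipy.optimize import least_squares
top=np.load("topP.npy");side=np.load("sideP.npy")
def sel(P,c,r,z0,z1):
    Q=P.reshape(-1,3);Q=Q[np.isfinite(Q).all(1)]
    return Q[(np.hypot(*(Q[:,:2]-c).T)<r)&(Q[:,2]>z0)&(Q[:,2]<z1)]
def cyl(Q):
    def ax(p):
        a=np.array([np.cos(p[3])*np.cos(p[4]),np.sin(p[3])*np.cos(p[4]),-np.sin(p[4])]);return a
    def f(p): 
        w=Q-p[:3];a=ax(p);return np.r_[np.linalg.norm(w-np.outer(w@a,a),axis=1)-.027,((p[:3]-Q.mean(0))@a)*.1]
    s=least_squares(f,np.r_[Q.mean(0)-[0,0,.02],1.05,.35],loss="soft_l1",f_scale=.002)
    a=ax(s.x);t=(Q-s.x[:3])@a;lo,hi=np.percentile(t,[1,99])
    return len(Q),np.round(s.x[:3]+a*(lo+hi)/2,4),np.degrees(s.x[3:]).round(1),(hi-lo).round(4)
for n,P in(("top",top),("side",side)):
    Q=sel(P,[.545,-.2],.1,.075,.16);print(n,"beaker",*cyl(Q))
    Q=sel(P,[.637,.147],.04,.068,.12)
    s=least_squares(lambda p:np.hypot(*(Q[:,:2]-p).T)-.012,[.64,.145],loss="soft_l1",f_scale=.002);print(n,"peg",len(Q),s.x.round(4),"ztop",sel(P,[.637,.147],.04,.1,.2)[:,2].max().round(4))
    Q=sel(P,[.645,.27],.05,.06,.108)
    s=least_squares(lambda p:np.hypot(*(Q[:,:2]-p).T)-.024,[.645,.27],loss="soft_l1",f_scale=.002);print(n,"small",len(Q),s.x.round(4))
    Q=sel(P,[.63,.2],.15,.040,.052);print(n,"plate",cv2.minAreaRect((Q[:,:2]*1000).astype(np.float32)),np.median(Q[:,2]))
    Q=sel(P,[.53,.22],.11,.022,.037);Q=Q[Q[:,0]<.57];print(n,"lip",len(Q),np.percentile(Q,[2,50,98],axis=0).round(3).tolist(),np.polyfit(Q[:,1],Q[:,0],1))
print(observe()["tcp_rot"],observe()["time_s"])
E
```

```text
top beaker 1376 [ 0.5548 -0.2148  0.0849] [69.6 19.9] 0.1381
top peg 62 [0.6347 0.1475] ztop 0.1387
top small 131 [0.6486 0.2667]
top plate ((626.6300659179688, 208.5706787109375), (231.0325927734375, 131.09898376464844), 83.34762573242188) 0.04535977366466293
top lip 337 [[0.501, 0.127, 0.023], [0.514, 0.221, 0.031], [0.538, 0.312, 0.036]] [0.09899794 0.49335554]
side beaker 826 [ 0.5568 -0.2117  0.0847] [69.7 20. ] 0.1372
side peg 162 [0.6354 0.1485] ztop 0.1371
side small 338 [0.6494 0.2676]
side plate ((626.8228149414062, 210.27525329589844), (230.9249725341797, 131.65185546875), 83.11034393310547) 0.04522443670547038
side lip 495 [[0.501, 0.13, 0.023], [0.516, 0.235, 0.031], [0.552, 0.316, 0.034]] [0.07353355 0.49941381]
[-3.13985570e+00 -2.29113112e-04  2.90774583e+00] 0.1
```

```bash
cat >> h.py <<'E'
from scipy.spatial.transform import Rotation as Ro
yaw=np.radians(-6.7);C=np.array([.6267,.2094])
def S(x,y,z): # stand -> world
    c,s=np.cos(yaw),np.sin(yaw);return [C[0]+c*x-s*y,C[1]+s*x+c*y,z]
B=np.array([.5558,-.2133,.0848]);az=np.radians(69.7);h=np.array([np.cos(az),np.sin(az),0])
a=h*np.cos(np.radians(20))-np.array([0,0,np.sin(np.radians(20))])
GOFF=-.022                        # grasp along axis from middle
Ri=Ro.from_euler("xyz",[np.pi,0,az])
def Rf(k):                        # final: beaker down, tool azimuth k
    n=np.cross([0,0,1],h)         # rotates h toward down
    return Ro.from_euler("z",k-(az+np.pi))*Ro.from_rotvec(n*np.radians(70))*Ri
def rpy(R): return R.as_euler("xyz").tolist()
E
python3 - <<'E'
from h import *
D=[np.pi,0,yaw+np.pi]
print("Rf z",Rf(.2).as_matrix().round(2).tolist(), (Ro.from_rotvec(np.cross([0,0,1],h)*np.radians(70)).apply(a)).round(3))
g=B+a*GOFF
for p,r in((g+[0,0,.1],Ri),(g+[0,0,-.019],Ri)): print(inverse_kinematics(p.tolist(),rpy(r)))
P=np.array(S(.015,-.06,0))
for k in(-.2,0,.2,.4,.6):
    R=Rf(k)
    for zg in(.28,.141): print(k,zg,np.round(q,2) if (q:=inverse_kinematics((P+[0,0,zg]+R.apply([0,0,.019])).tolist(),rpy(R))) is not None else None)
gripper_to(0,30)
movep(S(-.17,0,.12),D); move_l(S(-.17,0,.014),.15)
print(observe()["time_s"],observe()["ft_force"])
print(move_l(S(-.07,0,.014),.05,max_force=15))
o=observe();print(o["time_s"],o["ft_force"],o["eef_pos"],"stand x",(np.array(o["eef_pos"][:2])-C)@[np.cos(yaw),np.sin(yaw)])
im,d=get_image("side");cv2.imwrite("pics/push.png",cv2.resize(im[240:400,130:330,::-1],(750,600)))
E
```

```text
Rf z [[-0.34, -0.2, 0.92], [-0.07, 0.98, 0.19], [-0.94, 0.0, -0.34]] [ 0.  0. -1.]
[-0.53341246  0.18143706  1.6460219   0.          1.31413369 -0.17911062]
[-5.33412457e-01  3.12708980e-01  1.72970356e+00 -4.44089210e-16
  1.09918012e+00 -1.79110619e-01]
-0.2 0.28 None
-0.2 0.141 [0.34 0.24 2.24 4.   0.7  1.05]
0 0.28 [ 0.2  -0.2   2.31  3.94  0.26  0.86]
0 0.141 [0.2  0.17 2.32 3.48 0.59 1.36]
0.2 0.28 [ 0.03 -0.24  2.34  2.41  0.24  2.23]
0.2 0.141 [0.03 0.15 2.35 2.85 0.59 1.75]
0.4 0.28 [-0.13 -0.22  2.33  1.82  0.51  2.66]
0.4 0.141 [-0.13  0.16  2.33  2.32  0.7   2.06]
0.6 0.28 None
0.6 0.141 [-0.25  0.22  2.27  1.95  0.86  2.22]
3.5583 [-0.46247545  0.36857851  0.97483916]
True
5.1583 [-0.00376661 -0.45534186  0.18953303] [0.54532988 0.21870706 0.01303142] stand x -0.08190027906076065
```

View pics/push.png

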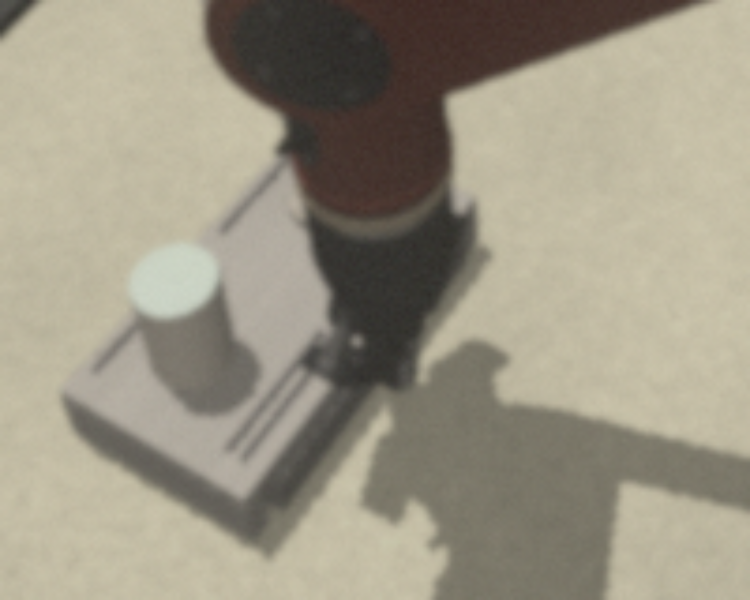

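The push shot shows the front panel flush below the plate edge at the fingers, around (370,385). A second, firmer push will confirm it. I also scan for a better wrist configuration for placing.

```bash
python3 - <<'E'
from h import *
print(move_l(S(-.065,0,.014),.03,max_force=25))
o=observe();print(o["time_s"],"stand x",(np.array(o["eef_pos"][:2])-C)@[np.cos(yaw),np.sin(yaw)])
move_l(S(-.16,0,.014),.25);move_l(S(-.16,0,.15),.3)
print(observe()["time_s"])
P=np.array(S(.015,-.06,0))
for k in np.arange(-3,3.2,.3):
    R=Rf(k);r=[]
    for zg in(.27,.138):
        q=inverse_kinematics((P+[0,0,zg]+R.apply([0,0,.019])).tolist(),rpy(R));r.append(None if q is None else np.round(q,2).tolist())
    if r!=[None,None]:print(round(k,1),r)
im,d=get_image("top");P=cloud(d,get_calibration("top")).reshape(-1,3);P=P[np.isfinite(P).all(1)]
L=(P[:,:2]-C)@np.array([[np.cos(yaw),-np.sin(yaw)],[np.sin(yaw),np.cos(yaw)]]);m=(P[:,2]>.015)&(P[:,2]<.04)&(L[:,0]<-.06)&(L[:,0]>-.13)&(abs(L[:,1])<.09)
print("front pts",m.sum(),np.percentile(L[m,0],[0,5,50,95]) if m.any() else "")
E
```

```text
True
5.55 stand x -0.08198225548829038
6.6083
-2.7 [None, [0.21, 1.4, 0.32, -0.42, 2.59, 1.12]]
-2.4 [[0.3, 1.16, 0.5, -0.77, 2.53, 0.74], [0.3, 1.3, 0.5, -0.65, 2.42, 0.89]]
-2.1 [[0.39, 1.01, 0.74, -0.88, 2.31, 0.63], [0.39, 1.16, 0.74, -0.79, 2.2, 0.77]]
-1.8 [[0.46, 0.86, 1.0, -0.97, 2.07, 0.57], [0.46, 1.02, 1.0, -0.91, 1.98, 0.71]]
-1.5 [[0.52, 0.69, 1.25, -1.06, 1.83, 0.52], [0.52, 0.87, 1.26, -1.03, 1.74, 0.68]]
-1.2 [[0.56, 0.52, 1.51, -1.18, 1.58, 0.5], [0.56, 0.72, 1.51, -1.18, 1.5, 0.68]]
-0.3 [None, [0.4, 0.28, 2.18, 4.19, 0.77, 0.96]]
-0.0 [[0.2, -0.18, 2.32, 3.87, 0.28, 0.93], [0.2, 0.18, 2.32, 3.48, 0.6, 1.36]]
0.3 [[-0.05, -0.21, 2.35, 2.08, 0.38, 2.48], [-0.05, 0.16, 2.35, 2.57, 0.64, 1.92]]
0.6 [[-0.25, -0.12, 2.26, 1.64, 0.79, 2.67], [-0.25, 0.22, 2.26, 1.95, 0.87, 2.21]]
0.9 [[-0.36, 0.05, 2.1, 1.43, 1.13, 2.65], [-0.36, 0.34, 2.1, 1.57, 1.11, 2.33]]
1.2 [[-0.38, 0.24, 1.88, 1.26, 1.4, 2.61], [-0.38, 0.49, 1.88, 1.31, 1.33, 2.37]]
1.5 [[-0.36, 0.43, 1.64, 1.13, 1.64, 2.57], [-0.36, 0.64, 1.64, 1.12, 1.55, 2.39]]
1.8 [[-0.31, 0.6, 1.39, 1.01, 1.87, 2.53], [-0.31, 0.79, 1.39, 0.97, 1.77, 2.37]]
2.1 [[-0.24, 0.77, 1.13, 0.9, 2.1, 2.48], [-0.24, 0.94, 1.13, 0.84, 1.99, 2.34]]
2.4 [[-0.15, 0.93, 0.87, 0.79, 2.32, 2.4], [-0.15, 1.09, 0.87, 0.7, 2.2, 2.26]]
2.7 [[-0.06, 1.08, 0.62, 0.65, 2.53, 2.26], [-0.06, 1.23, 0.63, 0.54, 2.41, 2.13]]
3.0 [None, [0.03, 1.35, 0.4, 0.31, 2.58, 1.89]]
front pts 230 [-0.07078524 -0.07037311 -0.06807499 -0.0645548 ]
```

The tray is home: the front face reads 70 mm in front of the stand centre. Now I grasp the beaker.

```bash
python3 - <<'E'
from h import *
g=B+a*GOFF
gripper_to(.085)
movep((g+[0,0,.09]).tolist(),rpy(Ri))
print(observe()["time_s"])
print("contact",move_l((g+[0,0,-.022]).tolist(),.12,max_force=12))
gripper_to(.04,40)
o=observe();print(o["time_s"],o["opening"],o["grasp_force"],o["eef_pos"],o["ft_force"])
if o["opening"]>.05:
    move_l((g+[0,0,.22]).tolist(),.2)
    o=observe();print(o["time_s"],o["opening"],o["grasp_force"],o["ft_force"])
    im,d=get_image("side");cv2.imwrite("pics/lift.png",im[...,::-1])
E
```

```text
9.1583
contact False
10.65 0.051875310755159054 41.559903466841206 [ 0.54807324 -0.23257512  0.07137271] [-5.40679122  2.30112196  7.06097592]
12.0083 0.05218560257516645 41.930579531472176 [-0.16550631  0.65754696 -1.43587005]
```

View pics/lift.png

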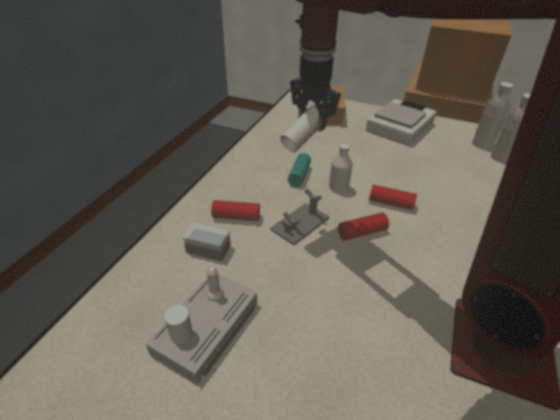

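The side view shows the beaker held at (302,125) and the cradle empty at (300,222). Next I turn it mouth-down over the peg and measure it.

```bash
python3 - <<'E'
from h import *
P=np.array(S(.015,-.06,0));R=Rf(1.5)
t=(P+[0,0,.285]+R.apply([0,0,.022])).tolist()
movep(t,rpy(R))
hold(.2)
o=observe();print(o["time_s"],o["opening"],o["grasp_force"],np.round(o["eef_pos"],4),np.round(t,4))
tl=[]
for n in("side","top"):
    im,d=get_image(n);np.savez(n+"1.npz",im=im,d=d)
    c=get_calibration(n);T=np.array(c["world_from_camera"]);K=np.array(c["intrinsics"])
    p=np.linalg.inv(T)@np.r_[P[:2],.24,1];u,v=(K@p[:3]/p[2])[:2].astype(int);print(n,u,v)
    u0,v0=max(u-65,0),max(v-80,0);tl.append(cv2.resize(im[v0:v0+160,u0:u0+130,::-1],(390,480)))
cv2.imwrite("pics/hover.png",np.hstack(tl))
E
```

```text
14.6167 0.052031848918153024 41.94350260309875 [0.6362 0.1685 0.2776] [0.6361 0.1687 0.2775]
side 206 233
top 168 174
```

View pics/hover.png

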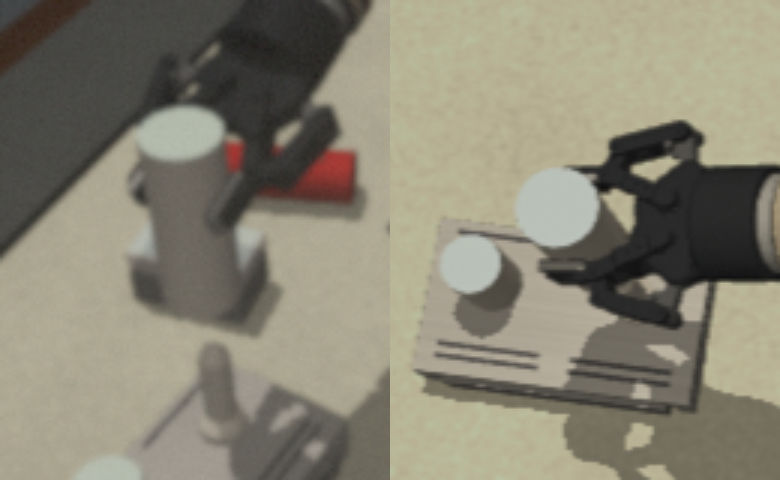

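The hover shot shows the beaker mouth-down above the peg in the side half, about (190,210) against the peg at (215,400), and its closed end on top in the top half at (557,207). I fit its axis.

```bash
python3 - <<'E'
from h import *
from scipy.optimize import least_squares
P=np.array(S(.015,-.06,0));print("peg",P)
for n in("side","top"):
    z=np.load(n+"1.npz");X=cloud(z["d"],get_calibration(n));g=z["im"].astype(int)
    r=np.hypot(X[...,0]-P[0],X[...,1]-P[1]);m=(r<.045)&(X[...,2]>.16)&(X[...,2]<.4)&(g.min(-1)>70)
    m=cv2.erode(m.astype(np.uint8),np.ones((3,3)))>0
    Q=X[m];zt=np.percentile(Q[:,2],98);top=X[m&(X[...,2]>zt-.012)]
    nrm=np.linalg.svd(top-top.mean(0))[2][2]; nrm*=np.sign(nrm[2])
    print(n,len(Q),"ztop",np.median(top[:,2]).round(4),"zmin",Q[:,2].min().round(4),"disc c",((top.max(0)+top.min(0))/2).round(4),"normal",nrm.round(3))
    W=Q[Q[:,2]<zt-.02]
    if len(W)>150:
        f=lambda p:np.hypot(W[:,0]-p[0]-p[2]*(W[:,2]-.24),W[:,1]-p[1]-p[3]*(W[:,2]-.24))-.027
        s=least_squares(f,[*P[:2],0,0],loss="soft_l1",f_scale=.002);print(" axis at .24",s.x[:2].round(4),"tilt dx,dy/dz",s.x[2:].round(4),"mouth@.18",(s.x[:2]-.06*s.x[2:]).round(4))
E
```

```text
peg [0.63459732 0.1480597  0.        ]
side 1601 ztop 0.3314 zmin 0.1951 disc c [0.6331 0.1517 0.3274] normal [-0.061  0.092  0.994]
 axis at .24 [0.636  0.1486] tilt dx,dy/dz [-0.0072  0.0013] mouth@.18 [0.6365 0.1485]
top 509 ztop 0.3318 zmin 0.29 disc c [0.6341 0.1463 0.3312] normal [ 0.011 -0.002  1.   ]
```

Upright within 0.5° and centred within 1 mm, with the rim at z≈0.1915. I lower it under a force guard.

```bash
python3 - <<'E'
from h import *
o=observe();p=np.array(o["eef_pos"])+[-.0008,0,0]
c=move_l((p-[0,0,.136]).tolist(),.08,max_force=10)
print("early",c,observe()["time_s"],p[2]-observe()["eef_pos"][2])
if not c:
    c=move_l((p-[0,0,.155]).tolist(),.012,max_force=4)
    o=observe();print("contact",c,o["time_s"],"lowered",p[2]-o["eef_pos"][2],o["ft_force"],o["grasp_force"])
im,d=get_image("side");cv2.imwrite("pics/low.png",cv2.resize(im[200:380,130:310,::-1],(600,600)))
E
```

```text
early False 16.5667 0.13546415512143484
contact True 17.5 lowered 0.146389853867588 [ 0.02191281 -1.77846503  4.40534207] 42.29486348340288
```

View pics/low.png

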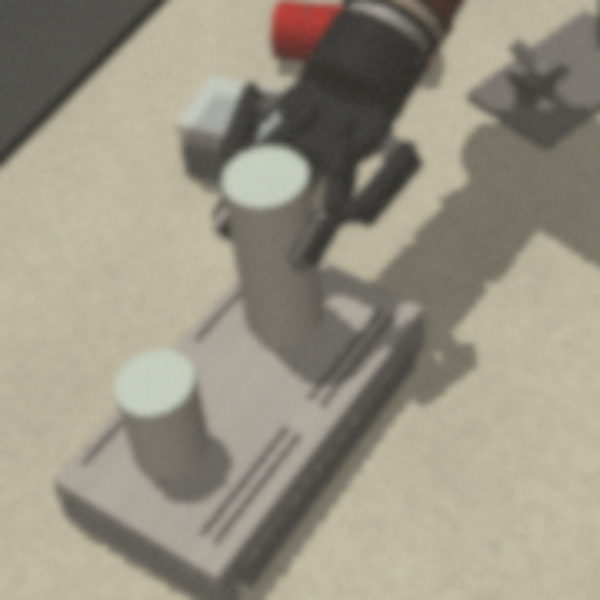

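The picture shows the rim on the plate around (290,365). Contact came at 146.4 mm against 145.5 expected. I release and retreat along the tool axis.

```bash
python3 - <<'E'
from h import *
gripper_to(.078)
o=observe();p=np.array(o["eef_pos"]);R=Rf(1.5)
print(move_l((p-R.apply([0,0,.13])).tolist(),.12,max_force=10))
hold(.3)
o=observe();print(o["time_s"],o["ft_force"])
im,d=get_image("side");cv2.imwrite("pics/end.png",im[...,::-1])
X=cloud(d,get_calibration("side"));P=S(.015,-.06,0)
for nm,c in(("tall",P),("small",S(.015,.06,0))):
    r=np.hypot(X[...,0]-c[0],X[...,1]-c[1]);Q=X[(r<.035)&(X[...,2]>.1)&(im.min(-1)>70)];t=np.percentile(Q[:,2],90);T=Q[Q[:,2]>t-.008];print(nm,c,t,T.mean(0))
E
```

```text
False
19.4583 [-0.30155323  0.55009616  0.67850127]
tall [np.float64(0.6345973155171173), np.float64(0.14805969997120083), 0] 0.18590965193012293 [0.63299199 0.15180202 0.18480062]
small [np.float64(0.6485978039690373), np.float64(0.26724017791581917), 0] 0.11637872551753595 [0.64723848 0.26995472 0.11471885]
```

View pics/end.png

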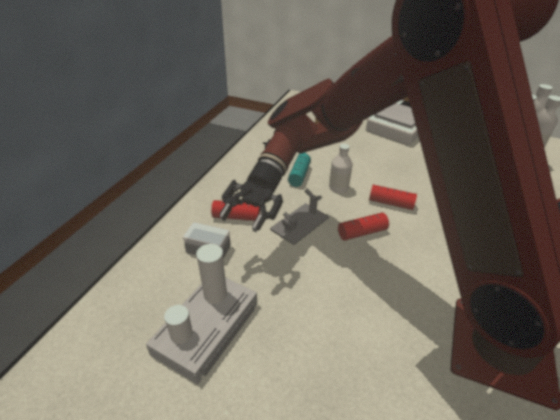

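The beaker stands at (213,270) with its top at z = 0.186, as expected for a seated rim. The tray is in, the small beaker is still at (178,320), and the gripper at (255,195) is clear.

```bash
python3 -c "
from plant import *
print(job_done())"
```

```text
the job is handed in; nothing more can be done
None
```

The drip tray is fully home and the tall beaker stands upside down over the tall peg with its rim on the plate; the gripper has let go and backed clear, and the job was handed in at about 19.5 s.

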